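# Lock the jar and twist off its cap

### The job

Slide the flat wooden key with the red handle, standing on its edge, fully home into the slot of the jar holder, so that the square jar cannot spin. Then unscrew the jar's tight blue cap anticlockwise, stop turning when the thread lets go, lift the cap straight up and finish while still holding it level in the gripper, clear of the jar and about 3 cm above its mouth. Leave the jar seated and locked in the holder, and the other things where they stand.

Things in the scene. Friction and masses are not known exactly. Their poses are not given: they have to be found in the camera images.
- holder: Wooden jar holder fixed to the worktop, 107 (x) by 113 mm (y), walls 45 mm high. Origin on the worktop under the middle of the jar's place, z up. The jar stands on an 8 mm mat between a back jaw (inner face x = +30 mm), an end stop (inner face y = -39 mm), a 24 mm high sill (x = -18 to +32, y = +39 to +51 mm) and the key's slot on its -x side.
- slot_end (a point): Point in the slot at its end stop (holder x = -38, y = -39 mm), 20 mm above the worktop; axes as the holder's. The slot runs along y between the jar and a front rail (inner face x = -46.5 mm, 14 mm thick); it is open above, has no floor but the worktop, and is open to +y with a flared mouth beginning at y = +60 mm. The key goes in along -y until its nose is here.
- key_grip (a point): Centre of the key's red handle (50 mm long, 62 mm tall), 40 mm above its lower edge; grip it across its 16 mm thickness. z up, y along the key, its nose towards -y. 140 g, balanced 16 mm nosewards of here. Fully home, with its y along the holder's, this point is at holder x = -38, y = +94, z = +40 mm.
- key_nose (a point): Foremost point of the key's blade, 133 mm along -y from key_grip, 20 mm above its lower edge; axes as the key's. The blade is pale wood, 16 mm thick, 40 mm tall, its nose bevelled like a chisel on the +x side (the jar's side): 6 mm thick at the tip, full thickness 31 mm behind it, flat on the -x side.
- key: The whole flat wooden key, 158 mm long, 16 mm thick (x), standing on its edge on the worktop; origin on its lower edge under key_grip, same axes.
- jar: Square jar of red jam, 56x56 mm, corners rounded 7 mm, body 60 mm tall, about 450 g, smooth, loose in the holder and up to 7 degrees askew. With the slot empty it can spin; it shifts some mm (up to 10 along the slot) as the key slides in beside it and squares it to about 6 degrees. Origin at the centre of its underside, 8 mm above the worktop, z up.
- jar_mouth (a point): Centre of the jar's mouth on the jar's axis, 84 mm above its underside, at the top of the white sprung inner seal, under the cap. The neck is 40 mm across.
- cap_center (a point): Centre, half-way up, of the ribbed blue cap: 58 mm across, 24 mm high, 40 g, lower rim 6 mm above the jar's shoulder, centre 86 mm above the worktop. A twist-off cap: it resists with up to about 0.4 N m all the way, lets go after about 50 degrees anticlockwise from above (pops up 2 mm), then lifts straight off; a stop comes at about 90 degrees, so 60 to 80 is right.
- soup_tin: Bystander, not to be moved: red soup tin, 57 mm across, 72 tall; origin at the centre of its underside.
- pepper: Bystander, not to be moved: spice jar with dark red lid, 44 mm across, 96 tall; origin at the centre of its underside.
- mustard: Bystander, not to be moved: spice jar with yellow lid, 44 mm across, 100 tall; origin at the centre of its underside.
- mug: Bystander, not to be moved: blue mug, 59x83x55 mm; origin at the centre of its underside.
- honey: Bystander, not to be moved: honey jar with black lid, 57 mm across, 85 tall; origin at the centre of its underside.
- cap: The cap itself, origin at the centre of its lower rim, 12 mm below cap_center; z up, x and y parallel to the jar's while closed. It does not rise while it turns until it lets go.
Mind the look-alikes: they are no part of the job. Leave any black or yellow look-alike of the cap alone.

How it is judged:
By the outcome, as a careful person would: the job done as asked, in the order asked, and still so for the second after the job is handed in, while the arm keeps its last pose, push and grip.
It also fails if it takes over 54 s, if anything falls off the work surface, if the arm or the gripper's body presses on something with over 40 N, if the wrist force passes 120 N, or if a joint passes its speed limit or range.

### The arm

A 7-joint arm with a two-finger parallel gripper is mounted at the origin on a cart in front of the work surface, level with it; the furniture and walls round the work are solid. World frame = base frame: x ahead of the robot, y to its left, z up, the work surface at z = 0. Lengths are in m, angles in degrees, forces in N, time in s.
With the tool pointing down it reaches from about 0.425 to 0.825 m from the base axis. Payload 3.6 kg.
Tool frame: the origin (TCP) lies midway between the tips of the shut fingers; the grasp point (between the pads) lies 19 mm behind it; z points along the fingers, y is the line along which they close (so a half turn about z gives the same grasp; the last joint's range is limited). The gripper opens to 93 mm and grips with 3 to 60 N. Pads are 15 mm wide; open, the fingers measure 128 mm over their backs; the gripper's body (75 mm by 188 mm) begins 65 mm behind the grasp point.
Start: joints at [-74.456, 35.231, -0.722, 81.555, 0.464, 63.22, -2.315], TCP at [0.191, 0.621, 0.219] pointing down, gripper open.
Joint ranges: [-178.69, 178.69], [-17.37, 117.87], [-77.05, 75.6], [15.02, 138.74], [-78.02, 258.01], [0.78, 113.62], [-162.83, 162.83]. Speed limits (degrees/s): [159.86, 159.86, 180, 180, 180, 180, 180].

### API

Orientations are given as [roll, pitch, yaw] about the fixed x, y, z axes, in that order (R = Rz(yaw) Ry(pitch) Rx(roll)).
In Python, from station import readout, cams, ticket gives the robot as it stands.
- The arm moves only by the shell command python3 -m handwheel 'ROWS' [FORCE]. ROWS is JSON, a list of rows, each a list of 7 numbers: the shift along the world's x, y, z in m, then the turn, a rotation vector about the world's x, y, z in degrees, then the opening, from -1 (shut) to 1 (fully open), so that 0 is half open. In form: [[x, y, z, rx, ry, rz, jaw], ...]. A call has 1 to 10 rows; each row shifts and turns the commanded pose from where the row before left it; what a row does not reach is not made up. A row lasts 1/8 s, in which the tool goes at most 62.5 mm and 10.7 degrees, less where a joint would pass 70% of its speed; a pose out of reach is approached as far as the arm can. A call with a gripper value outside its range is refused whole. The fingers move at their own pace and stop on an object; FORCE is the grip in N (left out, the last holds). Time passes only in rows, so rows that do not move let the fingers close. It gives the time, the measured TCP pose, the force, the opening and the grip force at its end, in the units of the state.
- readout.sense(): the state, without advancing time (a new reading comes with each control period).
- cams.get_image(name): name is "scene" or "top" or "wrist"; returns (picture, depth): 480x640x3 uint8, blue, green, red; 480x640 float32, m along the optical axis (not along the pixel's ray), 0 where there is no reading.
- cams.camera_info(name): a dict with "camera_matrix" (3x3 intrinsics, pixels), "T" (4x4, takes a point from camera to world coordinates); the wrist camera has in their place "T_tool_cam" (4x4, takes a point from camera to tool coordinates, whose origin is the TCP and whose axes are the flange's). Camera axes: x right, y down, z forward; pixel columns grow to the right and rows downward; lengths in m; the calibration is good to about 2 mm. The wrist camera is an equidistant fisheye: a pixel r from the principal point sees the ray r / f radians off the axis. A picture is of the moment at which its call begins: read the wrist's pose just before it. camera_info takes no time and is no camera call.
- ticket.close_job(): hands the job in; it is judged then, once.
The state is a dict: "t": time; "qpos": joint angles; "dq": joint speeds; "joint_torque": joint torques, N m; "ee_pos": TCP position; "tcp_rot": TCP orientation; "ft_force": force on the tool from outside, world axes, zero at the start; "torque": the same for the moment, N m; "grip_width": finger opening in m; "grasp_force": force on a finger pad.
Only numpy, scipy, OpenCV 4.12 (cv2) and the standard library are available. Lean on these libraries where they do the work, as an engineer would, in place of code of your own. Each camera call takes 0.05 s, during which the arm holds its last target. There are 200 camera calls.

## Working session

There is one attempt and no reset: what is moved stays moved. The work goes in short steps, Python scripts to look and compute and a shell command to move; the robot and the scene stay as the last step left them, time stands still between calls to the robot, and variables do not carry over. Pictures are saved under pics/ and viewed, at most 12 in all, crops included, and the job is handed in when it is done.

```bash
mkdir -p pics; ls; cat > h.py <<'E'
import numpy as np, cv2
from station import readout, cams, ticket
def grab(n):
    im,d=cams.get_image(n); return im,d
def px(n,d,u,v,dep=None):
    i=cams.camera_info(n);K=np.array(i["camera_matrix"]);T=np.array(i["T"])
    z=d[v,u] if dep is None else dep
    return (T@np.array([(u-K[0,2])/K[0,0]*z,(v-K[1,2])/K[1,1]*z,z,1]))[:3]
def cloud(n,d):
    i=cams.camera_info(n);K=np.array(i["camera_matrix"]);T=np.array(i["T"])
    v,u=np.mgrid[:480,:640]
    P=np.stack([(u-K[0,2])/K[0,0]*d,(v-K[1,2])/K[1,1]*d,d,np.ones_like(d)],-1)
    return (P@T.T)[...,:3]
E
python3 - <<'E'
from h import *
for n in("scene","top"):
    im,d=grab(n); cv2.imwrite(f"pics/{n}0.png",im); np.save(f"{n}0.npy",d); i=cams.camera_info(n); print(n,np.round(i["T"],3).tolist(),np.round(i["camera_matrix"],1).tolist())
s=readout.sense(); print(s)
E
```

```text
pics
scene [[0.647, -0.6, 0.471, 0.166], [-0.762, -0.501, 0.41, -0.315], [-0.011, -0.624, -0.781, 0.77], [0.0, 0.0, 0.0, 1.0]] [[447.1, 0.0, 316.1], [0.0, 447.1, 231.9], [0.0, 0.0, 1.0]]
top [[0.004, -0.987, 0.162, 0.357], [-1.0, -0.002, 0.014, 0.036], [-0.013, -0.162, -0.987, 1.432], [0.0, 0.0, 0.0, 1.0]] [[622.9, 0.0, 309.1], [0.0, 622.9, 240.9], [0.0, 0.0, 1.0]]
{'t': 0.1, 'qpos': array([-74.45696657,  35.28540343,  -0.72292553,  81.62984451,
         0.46514437,  63.2203115 ,  -2.313941  ]), 'dq': array([ 0.1209597 , -0.18078799,  0.02903256, -0.23977054,  0.05693227,
        0.06422932,  0.13268539]), 'joint_torque': array([ 1.55977614e-03, -4.60043907e+01,  2.10122075e-01, -1.66246712e+01,
       -6.11887523e-02,  1.68948382e-02,  1.03646823e-04]), 'ee_pos': array([0.19049438, 0.62072453, 0.2175911 ]), 'tcp_rot': array([-1.79867358e+02,  2.53552505e-03,  1.62943696e+02]), 'ft_force': array([ 0.06768375, -0.33257754, -0.15562165]), 'torque': array([-0.0094412 , -0.00169412, -0.06564928]), 'grasp_force': 0.0, 'grip_width': 0.0929644147521619}
```

View pics/top0.png

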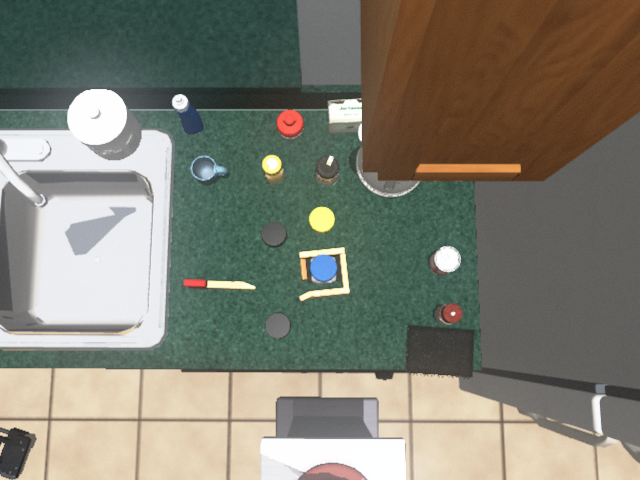

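View pics/scene0.png

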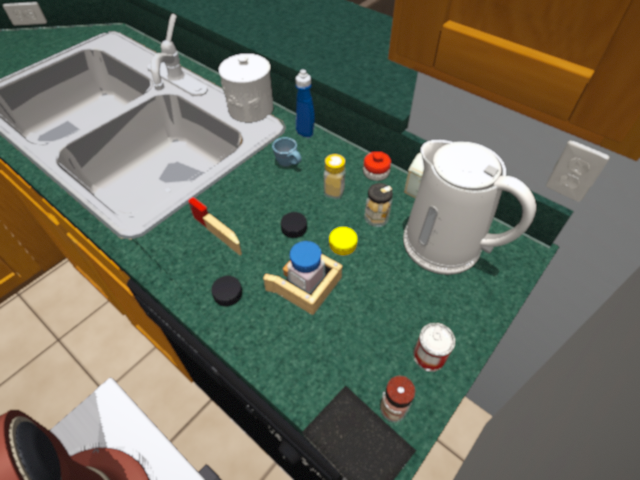

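The top picture shows the key with red handle at about (195,283) and its nose at (255,288). The holder is at (323,275) with the blue cap at (323,268). The look-alike lids are yellow (321,219) and black (273,234) and (277,325). The blue one on the jar in the holder is the cap meant, and I'll check that in a crop.

```bash
python3 - <<'E'
from h import *
a=cv2.imread("pics/top0.png");b=cv2.imread("pics/scene0.png")
A=cv2.resize(a[238:308,175:365],None,fx=4,fy=4,interpolation=cv2.INTER_CUBIC)
B=cv2.resize(b[190:315,180:350],(408,300),interpolation=cv2.INTER_CUBIC)
o=np.zeros((580,760,3),np.uint8);o[:280]=A;o[280:,:408]=B
cv2.imwrite("pics/crop0.png",o)
for n,im,win in(("top",a,(240,308,178,365)),("scene",b,(190,315,180,350))):
    d=np.load(n+"0.npy");P=cloud(n,d);h=cv2.cvtColor(im,cv2.COLOR_BGR2HSV);m=np.zeros((480,640),bool);m[win[0]:win[1],win[2]:win[3]]=1
    H,S,V=h[...,0],h[...,1],h[...,2]
    red=m&((H<6)|(H>174))&(S>170)&(V>90)&(P[...,2]>.05)&(P[...,2]<.075)
    blue=m&(H>100)&(H<125)&(S>150)&(P[...,2]>.09)&(P[...,2]<.11)
    wood=m&(H>8)&(H<30)&(S>50)&(V>120)
    for nm,k in(("red",red),("blue",blue)):
        Q=P[k];print(n,nm,len(Q),np.round(np.median(Q,0),4),np.round(np.percentile(Q,2,axis=0),4),np.round(np.percentile(Q,98,axis=0),4))
        if nm=="blue":print(cv2.minEnclosingCircle(Q[:,:2].astype(np.float32)))
        if nm=="red":print(cv2.minAreaRect((Q[:,:2]*1000).astype(np.float32)))
    bl=wood&(P[...,2]>.033)&(P[...,2]<.046)&(P[...,1]>.14)
    Q=P[bl];print(n,"blade",len(Q),Q.mean(0).round(4),cv2.minAreaRect((Q[:,:2]*1000).astype(np.float32)))
    ho=wood&(P[...,2]>.038)&(P[...,2]<.052)&(P[...,1]<.14)
    Q=P[ho];print(n,"hold",len(Q),Q.mean(0).round(4),cv2.minAreaRect((Q[:,:2]*1000).astype(np.float32)))
    np.save(n+"hold.npy",Q)
E
```

```text
top red 15 [0.4871 0.2963 0.0624] [0.4827 0.2858 0.0578] [0.4942 0.3096 0.0667]
((488.5152893066406, 298.3487854003906), (25.33733367919922, 11.572657585144043), 89.56541442871094)
top blue 13 [0.4999 0.0263 0.0965] [0.4915 0.0048 0.0911] [0.5411 0.0468 0.0992]
((0.5186000466346741, 0.02357396110892296), 0.027426952496170998)
top blade 91 [0.4881 0.2429 0.0391] ((487.73895263671875, 231.212890625), (111.0640640258789, 16.52393913269043), 88.42279052734375)
top hold 263 [0.5142 0.013  0.0439] ((511.8684997558594, 25.80502700805664), (110.220458984375, 113.40620422363281), 6.427166938781738)
scene red 146 [0.487  0.2995 0.061 ] [0.4816 0.2793 0.0517] [0.495 0.324 0.065]
((488.3524475097656, 302.9896545410156), (49.01863479614258, 13.813620567321777), 88.69461059570312)
scene blue 672 [0.5175 0.0181 0.0983] [ 0.4924 -0.0075  0.092 ] [0.5455 0.0453 0.1007]
((0.5201765894889832, 0.02012568712234497), 0.029730847105383873)
scene blade 328 [0.4866 0.2307 0.0396] ((488.3115234375, 229.36410522460938), (115.03939056396484, 17.324098587036133), 88.63326263427734)
scene hold 799 [ 0.5006 -0.0016  0.0444] ((512.2078247070312, 22.490013122558594), (111.02192687988281, 114.34048461914062), 6.303012847900391)
```

View pics/crop0.png

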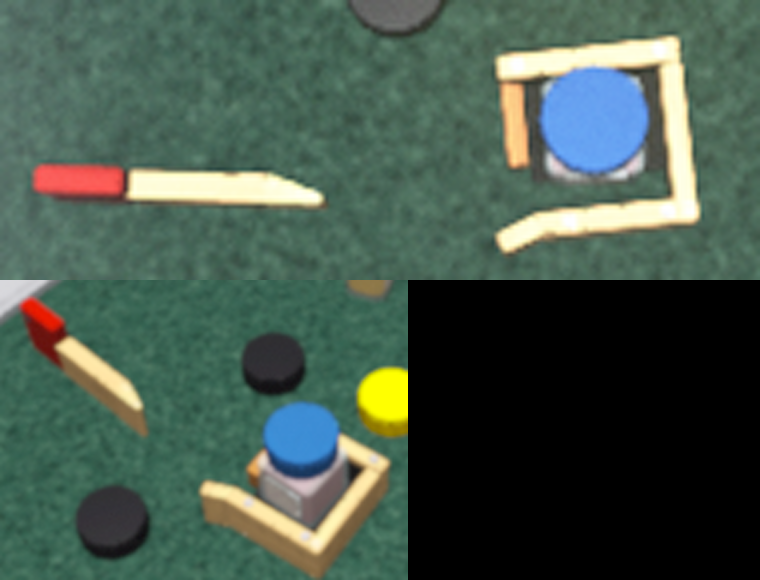

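The crop confirms the blue cap on the square jar inside the holder, with the orange sill to its left. The slot runs between the jar and the front rail and opens to the left (+y). The key lies left of it, red handle away from the holder and nose towards the slot. Next I'll fit the holder frame.

```bash
python3 - <<'E'
from h import *
from scipy.optimize import minimize
R=lambda t:np.array([[np.cos(t),-np.sin(t)],[np.sin(t),np.cos(t)]])
# known faces on rim tops: back jaw inner x=30, endstop inner y=-39, rail x -60.5..-46.5
for n in("scene","top"):
    Q=np.load(n+"hold.npy")*1000
    Q=Q[Q[:,2]>41][:,:2]
    def dist(p,wb,we):
        L=(Q-p[:2])@R(p[2])
        bx=lambda x0,x1,y0,y1:np.hypot(np.maximum(np.maximum(x0-L[:,0],L[:,0]-x1),0),np.maximum(np.maximum(y0-L[:,1],L[:,1]-y1),0))
        return np.minimum(np.minimum(bx(-60.5,-46.5,-39-we,38),bx(30,30+wb,-39-we,60)),bx(-60.5,30+wb,-39-we,-39))
    for w in(12,14):
        best=min((minimize(lambda p:(np.minimum(dist(p,w,w),6)**2).mean(),[518,20,np.radians(t)],method="Nelder-Mead") for t in(3,5,7)),key=lambda r:r.fun)
        print(n,w,best.x[:2].round(1),np.degrees(best.x[2]).round(2),best.fun)
    L=(Q-best.x[:2])@R(best.x[2])
    print(" ext",L.min(0),L.max(0))
b=cv2.imread("pics/scene0.png");h=cv2.cvtColor(b,cv2.COLOR_BGR2HSV);P=cloud("scene",np.load("scene0.npy"))
for nm,(u,v) in dict(blk1=(293,222),blk2=(227,288),yel=(343,238)).items(): print(nm,P[v,u].round(3))
# jar body/key flat edge: blade top line
E
```

```text
scene 12 [524.8  19.2] 4.37 2.9183009973177825
scene 14 [523.6  20.7] 3.65 2.518717080583022
 ext [-69.15202766 -56.04750948] [45.96462118 57.48915814]
top 12 [524.3  22.3] 5.91 2.719277114685293
top 14 [523.2  23.7] 5.77 2.633379188351603
 ext [-66.76509454 -53.30894868] [44.12661751 59.40981886]
blk1 [0.604 0.132 0.025]
blk2 [0.398 0.12  0.022]
yel [0.64  0.022 0.023]
```

```bash
python3 -m handwheel '[[0.0375,-0.04,0,0,0,-4,0.2],[0.0375,-0.04,0,0,0,-10,0.2],[0.0375,-0.04,0,0,0,-10,0],[0.0375,-0.04,0,0,0,-10,-0.2],[0.0375,-0.04,0,0,0,-10,-0.2],[0.0375,-0.04,0,0,0,-10,-0.2],[0.0375,-0.04,-0.02,0,0,-10,-0.2],[0.035,-0.038,-0.02,0,0,-10,-0.2],[0,0,-0.02,0,0,0,-0.2],[0,0,0,0,0,0,-0.2]]'
```

```text
t: 1.35
ee_pos: [0.4869, 0.3025, 0.1568]
tcp_rot: [-179.8, 0.1, 88.9]
ft_force: [-0.3, 0.2, 0.3]
grip_width: 0.0369
grasp_force: 0.0
```

```bash
python3 -m handwheel '[[0.001,0,-0.04,0,0,-0.4,-0.2],[0,0,-0.04,0,0,0,-0.2],[0,0,-0.03,0,0,0,-0.2],[0,0,-0.02,0,0,0,-0.2],[0,0,-0.005,0,0,0,-0.2],[0,0,0,0,0,0,-0.2],[0,0,0,0,0,0,-1],[0,0,0,0,0,0,-1],[0,0,0,0,0,0,-1],[0,0,0,0,0,0,-1]]' 30
```

```text
t: 2.6
ee_pos: [0.4895, 0.3037, 0.0243]
tcp_rot: [180.0, -0.0, 88.5]
ft_force: [-1.1, -0.3, 3.9]
grip_width: 0.0155
grasp_force: 30.0
```

```bash
python3 -m handwheel '[[0,0,0.003,0,0,0,-1],[-0.006,-0.02,0.003,0,0,3,-1],[-0.006,-0.02,0,0,0,2,-1],[-0.006,-0.02,0,0,0,2,-1],[-0.006,-0.012,0,0,0,0,-1],[0,0,0,0,0,0,-1]]' 45
python3 - <<'E'
from h import *
s=readout.sense();print(s["ee_pos"],s["tcp_rot"])
im,d=grab("wrist");cv2.imwrite("pics/w1.png",im);np.save("w1.npy",d)
i=cams.camera_info("wrist");print({k:np.round(v,3).tolist() for k,v in i.items() if not isinstance(v,str)});print((d>0).mean())
im,d=grab("scene");cv2.imwrite("pics/s1.png",im);np.save("s1.npy",d)
im,d=grab("top");cv2.imwrite("pics/t1.png",im);np.save("t1.npy",d)
E
```

```text
t: 3.35
ee_pos: [0.4646, 0.2305, 0.0295]
tcp_rot: [-179.9, 0.0, 95.4]
ft_force: [1.0, 0.1, -1.7]
grip_width: 0.0156
grasp_force: 45.0
[0.46462716 0.23047451 0.02950397] [-1.79929288e+02  2.90149766e-02  9.54318715e+01]
{'camera_matrix': [[371.648, 0.0, 313.34], [0.0, 371.648, 239.668], [0.0, 0.0, 1.0]], 'T_tool_cam': [[-0.0, -0.964, -0.264, 0.073], [1.0, -0.0, 0.0, 0.0], [-0.0, -0.264, 0.964, -0.165], [0.0, 0.0, 0.0, 1.0]]}
0.9915885416666667
```

View pics/w1.png

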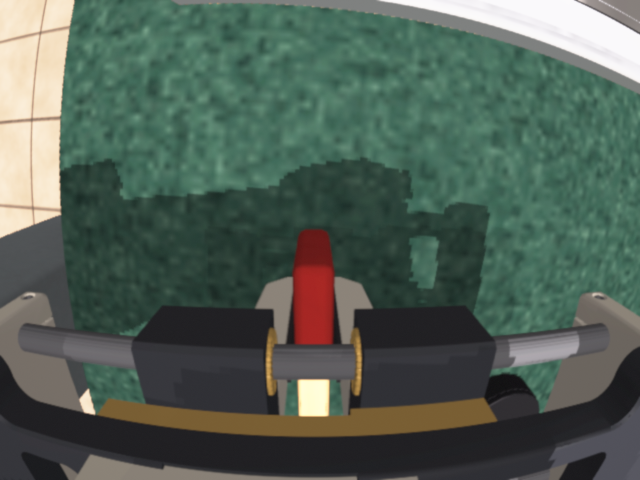

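The wrist camera looks away from the holder and shows only the handle held centrally (315,285). I'll use the fixed cameras for the alignment.

```bash
python3 - <<'E'
from h import *
a=cv2.imread("pics/t1.png");b=cv2.imread("pics/s1.png")
A=cv2.resize(a[235:305,240:360],(800,467),interpolation=cv2.INTER_CUBIC)[:290*2//2+0]
A=cv2.resize(a[240:303,265:355],None,fx=4.4,fy=4.4,interpolation=cv2.INTER_CUBIC)
B=cv2.resize(b[220:320,190:350],None,fx=5,fy=5,interpolation=cv2.INTER_CUBIC)[:,:800]
cv2.imwrite("pics/c1.png",B)
o=np.zeros((590,800,3),np.uint8);o[:A.shape[0],:A.shape[1]]=A
B2=cv2.resize(b[225:318,200:350],None,fx=3.3,fy=3.3,interpolation=cv2.INTER_CUBIC);o[-B2.shape[0]:,800-B2.shape[1]:]=B2;cv2.imwrite("pics/c1.png",o);print(A.shape,B2.shape)
E
```

```text
(277, 396, 3) (307, 495, 3)
```

View pics/c1.png

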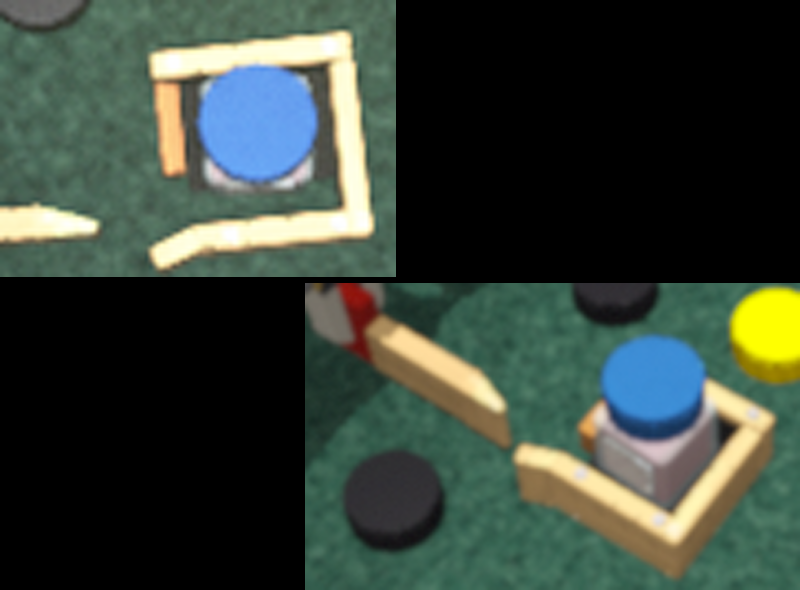

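In the top crop the blade's flat side at the nose (97,235) lies on the line of the rail's inner edge (200,224)-(345,208). The holder's yaw is about 6°, against 5.4° for the key. I'll turn the key 0.6°, which moves the nose about 1.4 mm clear of the rail, then lower it and advance.

```bash
python3 -m handwheel '[[0,0,-0.004,0,0,0.6,-1],[0.001,-0.010,0,0,0,0,-1],[0.001,-0.010,0,0,0,0,-1],[0.001,-0.010,0,0,0,0,-1],[0.001,-0.008,0,0,0,0,-1],[0.001,-0.008,0,0,0,0,-1],[0,0,0,0,0,0,-1]]' 50
python3 - <<'E'
from h import *
im,d=grab("scene");cv2.imwrite("pics/s2.png",im)
b=im
im,d=grab("top");a=im
A=cv2.resize(a[240:303,265:355],None,fx=4.4,fy=4.4,interpolation=cv2.INTER_CUBIC)
o=np.zeros((590,800,3),np.uint8);o[:A.shape[0],:A.shape[1]]=A
B2=cv2.resize(b[225:318,200:350],None,fx=3.3,fy=3.3,interpolation=cv2.INTER_CUBIC);o[-B2.shape[0]:,800-B2.shape[1]:]=B2;cv2.imwrite("pics/c2.png",o)
E
```

```text
t: 4.38
ee_pos: [0.4704, 0.1844, 0.0257]
tcp_rot: [180.0, 0.0, 96.1]
ft_force: [0.3, 0.1, -1.4]
grip_width: 0.0159
grasp_force: 50.0
```

View pics/c2.png

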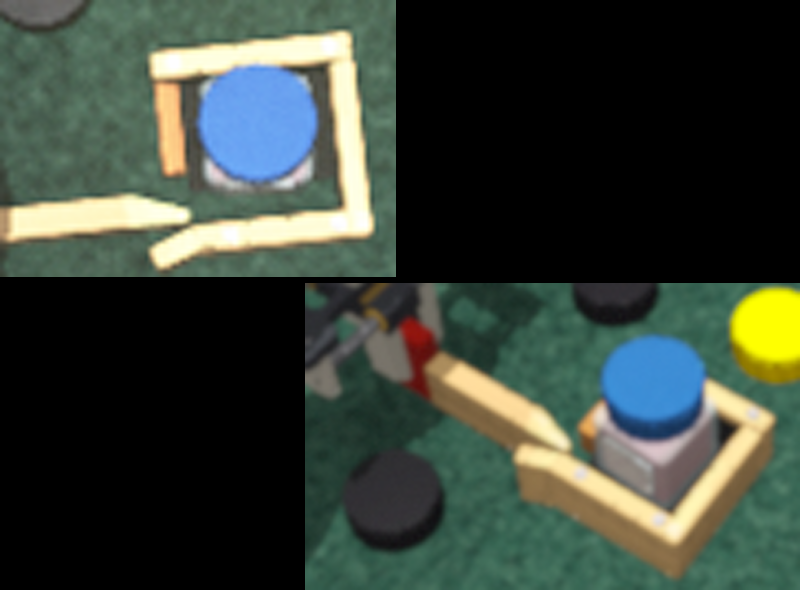

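The nose (190,221) is inside the flare with 1.5–2 mm to the rail. The sill and jar are clear, so I'll continue and watch the force.

```bash
python3 -m handwheel '[[0.0004,-0.008,0,0,0,0,-1],[0.0006,-0.008,0,0,0,0,-1],[0.0008,-0.008,0,0,0,0,-1],[0,0,0,0,0,0,-1]]' 55
python3 -m handwheel '[[0.0007,-0.007,0,0,0,0,-1],[0.0007,-0.007,0,0,0,0,-1],[0,0,0,0,0,0,-1]]'
```

```text
t: 4.97
ee_pos: [0.4722, 0.1601, 0.0257]
tcp_rot: [-180.0, 0.0, 96.0]
ft_force: [0.3, -0.1, -1.6]
grip_width: 0.0153
grasp_force: 55.0
t: 5.35
ee_pos: [0.4735, 0.1464, 0.0257]
tcp_rot: [-180.0, 0.0, 96.1]
ft_force: [0.3, -1.0, -1.9]
grip_width: 0.0152
grasp_force: 55.0
```

```bash
python3 -m handwheel '[[0.0006,-0.006,0,0,0,0,-1],[0.0006,-0.006,0,0,0,0,-1],[0,0,0,0,0,0,-1]]'
python3 -m handwheel '[[0.0006,-0.006,0,0,0,0,-1],[0.0006,-0.006,0,0,0,0,-1],[0,0,0,0,0,0,-1]]'
```

```text
t: 5.72
ee_pos: [0.4739, 0.1344, 0.0255]
tcp_rot: [-179.9, 0.0, 96.1]
ft_force: [-1.6, -1.1, -2.6]
grip_width: 0.0156
grasp_force: 55.0
t: 6.1
ee_pos: [0.4758, 0.1221, 0.0256]
tcp_rot: [-180.0, 0.1, 96.0]
ft_force: [-2.3, -1.6, -2.0]
grip_width: 0.0157
grasp_force: 55.0
```

```bash
python3 -m handwheel '[[0.0005,-0.005,0,0,0,0,-1],[0.0003,-0.003,0,0,0,0,-1],[0,0,0,0,0,0,-1]]'
python3 -m handwheel '[[0.0002,-0.002,0,0,0,0,-1],[0.0002,-0.002,0,0,0,0,-1],[0,0,0,0,0,0,-1]]'
python3 - <<'E'
from h import *
print(readout.sense()["ft_force"])
b,d=grab("scene");np.save("s3.npy",d);cv2.imwrite("pics/s3.png",b)
a,d=grab("top");np.save("t3.npy",d);cv2.imwrite("pics/t3.png",a)
A=cv2.resize(a[240:303,265:355],None,fx=4.4,fy=4.4,interpolation=cv2.INTER_CUBIC)
o=np.zeros((590,800,3),np.uint8);o[:A.shape[0],:A.shape[1]]=A
B2=cv2.resize(b[225:318,200:350],None,fx=3.3,fy=3.3,interpolation=cv2.INTER_CUBIC);o[-B2.shape[0]:,800-B2.shape[1]:]=B2;cv2.imwrite("pics/c3.png",o)
E
```

```text
t: 6.48
ee_pos: [0.4768, 0.1147, 0.0257]
tcp_rot: [180.0, 0.0, 96.1]
ft_force: [-1.7, -0.8, -1.3]
grip_width: 0.0155
grasp_force: 55.0
t: 6.85
ee_pos: [0.4772, 0.1111, 0.0257]
tcp_rot: [180.0, 0.0, 96.1]
ft_force: [-1.4, -0.1, -1.2]
grip_width: 0.0154
grasp_force: 55.0
[-1.36224093 -0.14061588 -1.16630509]
```

View pics/c3.png

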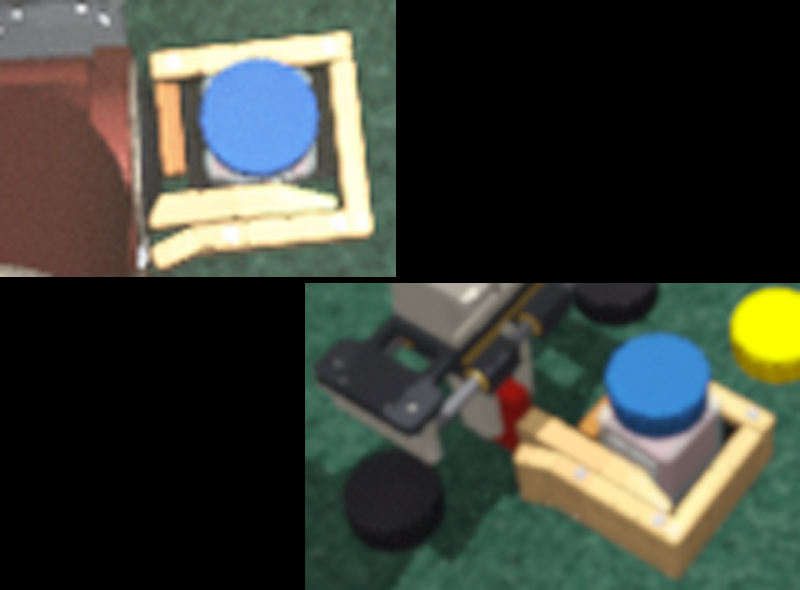

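The nose (338,203) is about 3 mm short of the end stop (344), and the jar has moved slightly and squared up. I'll push on to contact.

```bash
python3 -m handwheel '[[0.0002,-0.002,0,0,0,0,-1],[0,0,0,0,0,0,-1]]'
python3 -m handwheel '[[0.0001,-0.001,0,0,0,0,-1],[0,0,0,0,0,0,-1]]'
python3 -m handwheel '[[0.0001,-0.001,0,0,0,0,-1],[0,0,0,0,0,0,-1]]'
```

```text
t: 7.2
ee_pos: [0.4773, 0.1092, 0.0257]
tcp_rot: [180.0, 0.0, 96.1]
ft_force: [-0.2, -1.0, -1.9]
grip_width: 0.0158
grasp_force: 55.0
t: 7.45
ee_pos: [0.4773, 0.1083, 0.0256]
tcp_rot: [-180.0, -0.0, 96.1]
ft_force: [-2.1, -0.2, -1.4]
grip_width: 0.0158
grasp_force: 55.0
t: 7.7
ee_pos: [0.4775, 0.1073, 0.0257]
tcp_rot: [180.0, 0.0, 96.1]
ft_force: [-1.7, -0.4, -0.8]
grip_width: 0.0155
grasp_force: 55.0
```

```bash
python3 -m handwheel '[[0.0001,-0.001,0,0,0,0,-1],[0,0,0,0,0,0,-1]]'
python3 -m handwheel '[[0.0001,-0.001,0,0,0,0,-1],[0,0,0,0,0,0,-1]]'
python3 -m handwheel '[[0.0001,-0.001,0,0,0,0,-1],[0,0,0,0,0,0,-1]]'
```

```text
t: 7.95
ee_pos: [0.4775, 0.1071, 0.0257]
tcp_rot: [180.0, -0.1, 96.2]
ft_force: [-1.1, 2.5, -0.6]
grip_width: 0.0158
grasp_force: 55.0
t: 8.2
ee_pos: [0.4775, 0.1071, 0.0258]
tcp_rot: [180.0, -0.1, 96.2]
ft_force: [-2.4, 4.6, 0.6]
grip_width: 0.0155
grasp_force: 55.0
t: 8.45
ee_pos: [0.4775, 0.107, 0.0259]
tcp_rot: [180.0, -0.2, 96.3]
ft_force: [-2.5, 7.0, 0.3]
grip_width: 0.0156
grasp_force: 55.0
```

```bash
python3 -m handwheel '[[0,0,-0.0008,0,0,0,-1],[0,0,-0.0007,0,0,0,-1],[0,0.0022,0,0,0,0,-1],[0,0,0,0,0,0,-0.2],[0,0,0,0,0,0,-0.2],[0,0,0,0,0,0,-0.2],[0,0,0,0,0,0,-0.2]]'
python3 -m handwheel '[[0,0,0.03,0,0,0,-0.2],[0,0,0.04,0,0,0,-0.2],[0,0,0.06,0,0,0,-0.2],[0,0,0.03,0,0,0,0.2],[0.01,0.05,0.01,0,0,0,1],[0,0,0,0,0,0,1]]'
python3 - <<'E'
from h import *
b,d=grab("scene");np.save("s4.npy",d)
a,e=grab("top");np.save("t4.npy",e)
A=cv2.resize(a[240:303,265:355],None,fx=4.4,fy=4.4,interpolation=cv2.INTER_CUBIC)
o=np.zeros((590,800,3),np.uint8);o[:A.shape[0],:A.shape[1]]=A
B2=cv2.resize(b[225:318,200:350],None,fx=3.3,fy=3.3,interpolation=cv2.INTER_CUBIC);o[-B2.shape[0]:,800-B2.shape[1]:]=B2;cv2.imwrite("pics/c4.png",o)
for n,im,d in(("scene",b,d),("top",a,e)):
    P=cloud(n,d);h=cv2.cvtColor(im,cv2.COLOR_BGR2HSV);H,S,V=h[...,0],h[...,1],h[...,2]
    k=(H>100)&(H<125)&(S>130)&(P[...,2]>.09)&(P[...,2]<.105)&(abs(P[...,1]-.02)<.05)&(abs(P[...,0]-.52)<.06)
    Q=P[k];print(n,len(Q),Q.mean(0),cv2.minEnclosingCircle(Q[:,:2].astype(np.float32)))
    # colour-only blob of cap top via ray at z=.098
    m=((H>100)&(H<125)&(S>130)).astype(np.uint8);m[:,:260]=0;m[:225]=0;m[310:]=0;m[:,355:]=0
    c=max(cv2.findContours(m,0,1)[0],key=cv2.contourArea);(u,v),r=cv2.minEnclosingCircle(c);M=cv2.moments(c)
    i=cams.camera_info(n);K=np.array(i["camera_matrix"]);T=np.array(i["T"])
    for u,v in((M["m10"]/M["m00"],M["m01"]/M["m00"]),):
        ray=T[:3,:3]@np.linalg.solve(K,[u,v,1]);print(u,v,r,[(T[:3,3]+ray*(z-T[2,3])/ray[2]).round(4).tolist() for z in(.098,.086)])
E
```

```text
t: 9.32
ee_pos: [0.478, 0.1062, 0.0242]
tcp_rot: [180.0, 0.0, 96.1]
ft_force: [-0.1, 0.5, 0.0]
grip_width: 0.0371
grasp_force: 0.0
t: 10.07
ee_pos: [0.4883, 0.1614, 0.1951]
tcp_rot: [179.8, -0.2, 96.6]
ft_force: [-1.1, -0.2, -0.4]
grip_width: 0.0627
grasp_force: 0.0
scene 678 [0.52115184 0.01773559 0.0978899 ] ((0.5238524675369263, 0.019454246386885643), 0.029909411445260048)
306.5303550973654 254.79541809851088 16.094438552856445 [[0.5183, 0.0161, 0.098], [0.5246, 0.022, 0.086]]
top 517 [0.52130907 0.02298754 0.09806785] ((0.5215483903884888, 0.022957703098654747), 0.028487488627433777)
323.4896994258696 266.17156366092536 13.124505043029785 [[0.521, 0.0231, 0.098], [0.5225, 0.023, 0.086]]
```

View pics/c4.png

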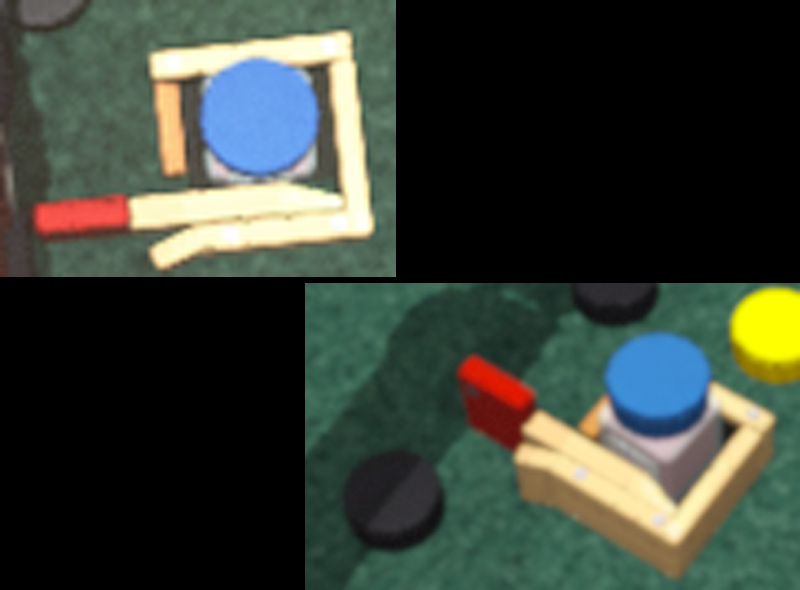

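The key is home (nose at 343, on the end stop) and the jar is square. The cap centre is about (0.5225, 0.0215). I'll go above it and refine with the wrist depth.

```bash
python3 -m handwheel '[[0.012,-0.05,0,0,0,0,1],[0.012,-0.05,0,0,0,0,1],[0.0105,-0.0405,-0.02,0,0,-0.5,1],[0,0,-0.015,0,0,0,1],[0,0,0,0,0,0,1]]'
python3 - <<'E'
from h import *
from scipy.spatial.transform import Rotation as Ro
s=readout.sense()
im,d=grab("wrist");cv2.imwrite("pics/w5.png",im)
i=cams.camera_info("wrist");K=np.array(i["camera_matrix"]);Tc=np.array(i["T_tool_cam"])
T=np.eye(4);T[:3,:3]=Ro.from_euler("xyz",s["tcp_rot"],degrees=True).as_matrix();T[:3,3]=s["ee_pos"];T=T@Tc
v,u=np.mgrid[:480,:640];x=(u-K[0,2])/K[0,0];y=(v-K[1,2])/K[0,0];r=np.hypot(x,y)+1e-9
D=np.stack([x/r*np.tan(r),y/r*np.tan(r),np.ones_like(r)],-1)
P=(D*d[...,None])@T[:3,:3].T+T[:3,3]
h=cv2.cvtColor(im,cv2.COLOR_BGR2HSV);H,S,V=h[...,0],h[...,1],h[...,2]
k=(H>100)&(H<125)&(S>130)&(abs(P[...,2]-.098)<.004)&(r<1.4)
Q=P[k];print(s["ee_pos"],s["qpos"][6],len(Q),Q.mean(0),cv2.minEnclosingCircle(Q[:,:2].astype(np.float32)))
E
```

```text
t: 10.8
ee_pos: [0.5204, 0.0157, 0.1576]
tcp_rot: [-179.7, -0.0, 95.6]
ft_force: [0.2, 0.2, -0.4]
grip_width: 0.0931
grasp_force: 0.0
[0.52040992 0.01574891 0.15759203] 11.188602356859956 5828 [0.52332066 0.02285428 0.0972774 ] ((0.5236532092094421, 0.02215437777340412), 0.028618255630135536)
```

View pics/w5.png

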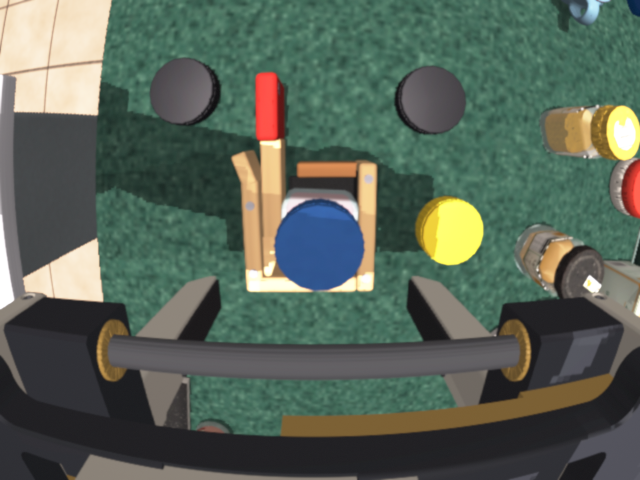

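The wrist view agrees with the other cameras: cap at (320,244), giving centre (0.5235, 0.022), with the key home at the end stop. Now I'll centre over it and descend.

```bash
python3 -m handwheel '[[0.0025,0.006,0,0,0,0.4,1],[0,0,0,0,0,0,1],[0,0,-0.03,0,0,0,1],[0,0,-0.03,0,0,0,1],[0,0,-0.02,0,0,0,1],[0,0,-0.0075,0,0,0,1],[0,0,0,0,0,0,1],[0,0,0,0,0,0,1]]'
python3 -c "
from h import *
print(readout.sense()['ee_pos'])"
```

```text
t: 11.85
ee_pos: [0.5255, 0.0222, 0.0726]
tcp_rot: [179.9, 0.0, 96.1]
ft_force: [-0.2, -0.5, -0.2]
grip_width: 0.093
grasp_force: 0.0
[0.52546577 0.02218877 0.07255662]
```

```bash
python3 -m handwheel '[[-0.002,0,-0.004,0,0,0,1],[0,0,0,0,0,0,0.4],[0,0,0,0,0,0,0.2],[0,0,0,0,0,0,0],[0,0,0,0,0,0,0],[0,0,0,0,0,0,-0.2],[0,0,0,0,0,0,-0.2]]' 55
```

```text
t: 12.72
ee_pos: [0.5229, 0.0221, 0.0677]
tcp_rot: [180.0, 0.0, 96.0]
ft_force: [0.8, -0.2, -0.8]
grip_width: 0.0578
grasp_force: 55.0
```

```bash
python3 -m handwheel '[[0,0,0,0,0,4,-0.5],[0,0,0,0,0,5,-0.5],[0,0,0,0,0,5,-0.5],[0,0,0,0,0,5,-0.5],[0,0,0,0,0,5,-0.5],[0,0,0,0,0,0,-0.5]]' 60
python3 -c "
from h import *
s=readout.sense();print(s['torque'],s['qpos'][6])"
```

```text
t: 13.48
ee_pos: [0.523, 0.0221, 0.0679]
tcp_rot: [180.0, 0.0, 120.0]
ft_force: [0.0, 1.2, 1.9]
grip_width: 0.0572
grasp_force: 72.1
[ 0.09291416 -0.0679539  -0.01487847] 30.128807788542172
```

```bash
python3 -m handwheel '[[0,0,0,0,0,4,-0.5],[0,0,0,0,0,4,-0.5]]'
python3 - <<'E'
from h import *
s=readout.sense();print(s['torque'],s['qpos'][6])
b,d=grab("scene")
cv2.imwrite("pics/c6.png",cv2.resize(b[215:318,200:350],None,fx=4.5,fy=4.5,interpolation=cv2.INTER_CUBIC))
E
```

```text
t: 13.72
ee_pos: [0.523, 0.022, 0.068]
tcp_rot: [179.9, -0.0, 127.7]
ft_force: [-0.4, 0.7, 1.8]
grip_width: 0.0571
grasp_force: 78.5
[ 0.21979669  0.08553515 -1.06562533] 35.55735476017294
```

View pics/c6.png

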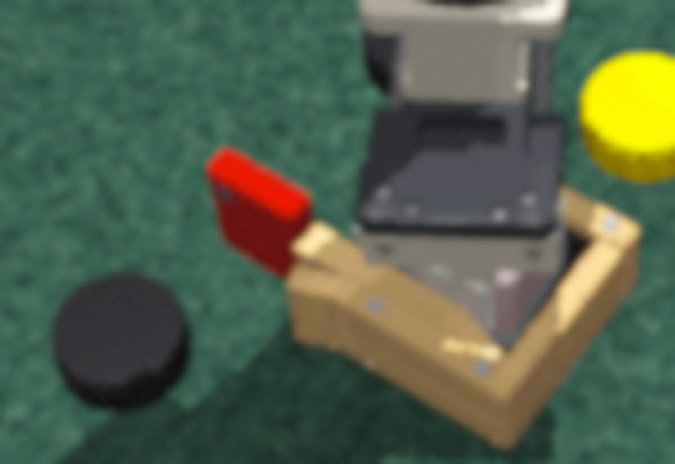

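The key is still home (handle at 250,210) and the jar body (510,290) has not turned with the cap. I'll continue the turn.

```bash
python3 -m handwheel '[[0,0,0,0,0,4,-0.5],[0,0,0,0,0,4,-0.5],[0,0,0,0,0,4,-0.5],[0,0,0,0,0,4,-0.5],[0,0,0,0,0,4,-0.5],[0,0,0,0,0,4,-0.5],[0,0,0,0,0,4,-0.5],[0,0,0,0,0,4,-0.5]]'
python3 -c "
from h import *
s=readout.sense();print(s['torque'],s['qpos'][6])"
python3 -m handwheel '[[0,0,0,0,0,3,-0.5],[0,0,0,0,0,2,-0.5],[0,0,0,0,0,0,-0.5]]'
python3 -c "
from h import *
s=readout.sense();print(s['torque'],s['qpos'][6])"
```

```text
t: 14.78
ee_pos: [0.5234, 0.0215, 0.0689]
tcp_rot: [-180.0, 0.1, 160.1]
ft_force: [-1.0, -0.9, 10.6]
grip_width: 0.0575
grasp_force: 60.0
[-0.1733444   0.33376119 -0.0757928 ] 58.07848605057604
t: 15.15
ee_pos: [0.5236, 0.0216, 0.0691]
tcp_rot: [-180.0, 0.1, 165.0]
ft_force: [-1.3, -1.0, 11.2]
grip_width: 0.0572
grasp_force: 60.0
[-0.16965051  0.31850022  0.02824652] 61.51633017989575
```

The cap has let go: +11 N upward, no torque, about 69° turned. Now the straight lift.

```bash
python3 -m handwheel '[[0,0,0.004,0,0,0,-0.5],[0,0,0.005,0,0,0,-0.5],[0,0,0.007,0,0,0,-0.5],[0,0,0.010,0,0,0,-0.5],[0,0,0.010,0,0,0,-0.5],[0,0,0.008,0,0,0,-0.5],[0,0,0,0,0,0,-0.5],[0,0,0,0,0,0,-0.5]]'
python3 - <<'E'
from h import *
b,d=grab("scene");a,e=grab("top")
A=cv2.resize(a[240:303,265:355],None,fx=4,fy=4,interpolation=cv2.INTER_CUBIC)
B=cv2.resize(b[200:318,200:350],None,fx=2.6,fy=2.6,interpolation=cv2.INTER_CUBIC)
o=np.zeros((max(len(A),len(B)),A.shape[1]+B.shape[1],3),np.uint8);o[:len(A),:A.shape[1]]=A;o[:len(B),A.shape[1]:]=B
cv2.imwrite("pics/c7.png",o);print(o.shape)
P=cloud("scene",d);h=cv2.cvtColor(b,cv2.COLOR_BGR2HSV);H,S,V=h[...,0],h[...,1],h[...,2]
k=(H>100)&(H<125)&(S>130)&(abs(P[...,0]-.52)<.05)&(abs(P[...,1]-.02)<.05);print(k.sum(),np.percentile(P[k][:,2],[2,20,50,98]))
E
```

```text
t: 16.15
ee_pos: [0.5225, 0.022, 0.1115]
tcp_rot: [-180.0, -0.0, 165.0]
ft_force: [0.4, -0.2, -0.7]
grip_width: 0.0577
grasp_force: 60.0
(307, 750, 3)
290 [0.12193682 0.13171605 0.14091433 0.14529039]
```

View pics/c7.png

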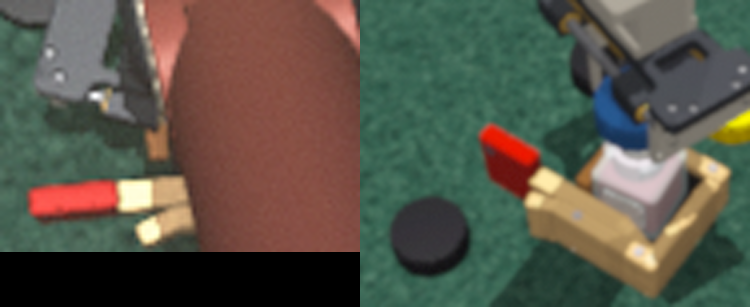

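The cap (625,115) is held level with its rim at about 0.122 m, 3 cm above the mouth. The jar is seated with its white seal showing, and the key is home.

```bash
python3 -c "
from station import ticket
print(ticket.close_job())"
```

```text
the job is handed in; nothing more can be done
None
```

The job is handed in at about 16 s of robot time: the key is fully home, the jar is seated and locked, and the cap was unscrewed about 69° and is held level with its rim about 3 cm above the jar's mouth.

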